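# Vent the sauce dispenser and hold its plunger up for a canister change

### The job

The sauce dispenser's canister is spent: pull the dispenser's lever by its black crossbar all the way down, then ease it slowly back up to its rest, without letting it fly back. Then squeeze the red button into the plunger's grip, pull the telescoping plunger straight up past its first stop to its second stop, and finish while still holding it there, fully extended, so that the canister can be changed. Leave the other things on the counter where they are.

Things in the scene. Friction and masses are not known exactly. Their poses are not given: they have to be found in the camera images.
- dispenser: Countertop sauce dispenser, fixed to the counter, 220 x 170 mm base plate 12 mm high, aluminium column at its back (x 55 to 105, y -60 to 60, up to 165 mm) with a yoke over a round paper canister (76 mm across, orange band). Origin on the counter under the plunger's vertical axis; x points from the plunger to the column (away from the robot at yaw 0), y to the dispenser's left, z up. The lever is on its -y side.
- lever_hinge (a point): Point on the lever's hinge axis (level, along the dispenser's y), in the crossbar's mid plane: at (75, -121, 135) mm in the dispenser's frame. Fixed; its axes are those of the dispenser.
- lever_bar (a point): Middle of the lever's crossbar: a round black bar, 20 mm thick and 80 mm long, parallel to the hinge axis, 150 mm from it, on the dispenser's -x (robot) side. A steel arm 12 mm thick joins it 28 mm from the middle, towards dispenser +y; elsewhere it is free and can be pinched from above across its thickness or pushed down. At rest it is 200 mm over the counter, pulled down 64 mm. The point's x and z axes turn with the lever.
- lever (a joint): Lever angle in rad: 0 at rest (arm rises 0.45 rad above level from the hinge to the bar), grows as the bar is pulled down, 0.95 at the bottom stop (arm 0.5 rad below level). A spring always returns it to 0: about 5 N at the bar at the top, 10 N at the bottom; let go, it flies back.
- plunger_grip (a point): Centre of the plunger's black grip block on top of the telescoping rod: 36 mm (dispenser x) by 26 mm (dispenser y) by 46 mm high, faces square to the dispenser. 215 mm over the counter when home, 315 mm fully extended. The steel collar of the dispenser below it ends 31 mm under this point when home. Axes as the dispenser's.
- button_face (a point): Centre of the outer face of the red release button on the grip's +y (dispenser) side, face 26 mm wide by 34 mm high, standing 7 mm proud of the grip block. Pinching the grip along the dispenser's y, one finger on the button and one on the opposite face, presses it (33 mm wide free, 27 mm pressed).
- button (a joint): How far the button is pressed, m: 0 free, 0.006 fully in (spring, 3 N at first to 8 N). While it is in less than about 0.004 the rod is latched at home and cannot be pulled up.
- plunger (a joint): Extension of the telescope's inner rod (with the grip) out of its sleeve, m: 0 home, 0.05 at its end, which is felt as the first stop. About 5 N to pull; sinks back if let go.
- sleeve (a joint): Extension of the telescope's sleeve out of the dispenser, m: 0 home, 0.05 at its end: the second stop. It follows when the inner rod is at its end and needs about 11 N in all; sinks back if let go.
- fresh_canister: Loose full canister, 76 mm across, 115 mm high, white with orange band, standing on the dispenser's +y side; origin under its centre. Bystander.
- shaker: Loose aluminium shaker, 48 mm across, 84 mm high, in front left of the dispenser; origin under its centre. Bystander.
- red_bottle: Loose red squeeze bottle, 60 mm across, 170 mm high; origin under its centre. Bystander.
- yellow_bottle: Loose yellow squeeze bottle, 60 mm across, 170 mm high; origin under its centre. Bystander.
- cup: Loose paper cup, 84 mm across, 100 mm high; origin under its centre. Bystander.
- carton: Loose burger carton, 110 mm square, 72 mm high; origin under its centre. Bystander.
- spatula: Loose spatula lying flat, 235 mm long, handle to its -x; origin under its middle. Bystander.
- timer: Loose white kitchen timer, 70 x 50 x 30 mm; origin under its centre. Bystander.

How it is judged:
By the outcome, as a careful person would: the job done as asked, in the order asked, and still so for the second after the job is handed in, while the arm keeps its last pose, push and grip.
It also fails if it takes over 54 s, if anything falls off the work surface, if the arm or the gripper's body presses on something with over 40 N, if the wrist force passes 120 N, or if a joint passes its speed limit or range.

### The arm

A 6-joint arm with a two-finger parallel gripper is mounted at the origin on the work surface. World frame = base frame: x ahead of the robot, y to its left, z up, the work surface at z = 0. Lengths are in m, angles in rad, forces in N, time in s.
With the tool pointing down it reaches from about 0.325 to 0.775 m from the base axis. Payload 5.5 kg.
Tool frame: the origin (TCP) lies between the finger pads; the fingertips stand 8 mm ahead of it and the grasp point (between the pads) lies 11 mm behind it (tcp_to_tips is the distance from the TCP to the fingertips, in m); z points along the fingers, y is the line along which they close (so a half turn about z gives the same grasp; the last joint's range is limited). The gripper opens to 88 mm and grips with 3 to 60 N. Pads are 20 mm wide; open, the fingers measure 115 mm over their backs; the gripper's body (75 mm by 178 mm) begins 61 mm behind the grasp point.
Start: joints at [1.285, 0.091, 1.231, -0, 1.82, -0.057], TCP at [0.136, 0.584, 0.209] pointing down, gripper open.
Joint ranges: [-2.87, 2.87], [-0.86, 2.18], [0.17, 2.46], [-1.51, 4.65], [0.06, 2.69], [-2.65, 2.65]. Speed limits (rad/s): [2.57, 2.57, 3.01, 3.14, 3.14, 3.14].

### API

Orientations are given as a unit quaternion [w, x, y, z].
In Python, from bench import * gives the robot as it stands. Calls block until the motion is done:
- move_to(position, orientation): joint-space move of the TCP to a pose.
- move_l(position, speed=0.15, orientation=None): straight line of the TCP; orientation=None keeps the orientation; speed is the mean speed in m/s.
- movej(angles): joint-space move.
- gripper_open() and close(): open the fingers fully, or close them until they stop; the grip force is fixed at half the most.
- hold(seconds).
- inverse_kinematics(position, orientation): joint angles nearest the present ones, or None.
- state(): the state.
- get_image(name): name is "scene" or "top" or "wrist"; returns a dict with "frame" (384x512x3 uint8, blue, green, red), "depth" (384x512 float32, m along the optical axis (not along the pixel's ray), 0 where there is no reading), "camera_matrix" (3x3 intrinsics, pixels), "view" (4x4, takes a point from world to camera coordinates). Camera axes: x right, y up, looking along -z (the intrinsics and any distortion apply to the point x, -y, -z); pixel columns grow to the right and rows downward; lengths in m; the calibration is good to about 2 mm. A picture is of the moment at which its call begins.
A pose or a line that the arm cannot do raises IKError and nothing moves.
- job_done(): hands the job in; it is judged then, once.
The state is a dict: "time": time; "joint_pos": joint angles; "dq": joint speeds; "joint_torque": joint torques, N m; "ee_pos": TCP position; "ee_rot": TCP orientation; "ft_force": force on the tool from outside, world axes, zero at the start; "moment": the same for the moment, N m; "finger_gap": finger opening in m; "finger_force": force on a finger pad.
Only numpy, scipy, OpenCV 4.12 (cv2) and the standard library are available. Lean on these libraries where they do the work, as an engineer would, in place of code of your own. Each camera call takes 0.05 s, during which the arm holds its last target. There are 200 camera calls.

## Working session

There is one attempt and no reset: what is moved stays moved. The work goes in short steps, each a Python script; the robot and the scene stay as the last script left them, time stands still between calls to the robot, and variables do not carry over. Pictures are saved under pics/ and viewed, at most 10 in all, crops included, and the job is handed in when it is done.

```bash
ls; mkdir -p pics; python3 - <<'E'
from bench import *
import cv2,numpy as np
a=get_image("scene");b=get_image("top")
for n,i in(("scene",a),("top",b)):
    cv2.imwrite(f"pics/{n}0.png",i["frame"]); np.savez(f"{n}0.npz",**i)
    print(n,i["camera_matrix"],i["view"], {k for k in i})
s=state();print(s)
E
```

```text
pics
scene [[481.08415543   0.         253.80269246]
 [  0.         481.08415543 188.91712431]
 [  0.           0.           1.        ]] [[-0.80824277  0.58869218 -0.01360669  0.43005287]
 [-0.44916368 -0.60140591  0.66072909  0.1535402 ]
 [ 0.38078291  0.54014114  0.75050112 -2.12727461]
 [ 0.          0.          0.          1.        ]] {'camera_matrix', 'frame', 'view', 'depth'}
top [[438.19707719   0.         257.58260176]
 [  0.         438.19707719 193.68325598]
 [  0.           0.           1.        ]] [[-0.01748278 -0.99977254  0.01221559  0.01167625]
 [ 0.9968122  -0.0164772   0.07806367 -0.53560239]
 [-0.07784463  0.01354142  0.99687353 -1.69327187]
 [ 0.          0.          0.          1.        ]] {'camera_matrix', 'frame', 'view', 'depth'}
{'time': 0.1, 'joint_pos': array([ 1.28532542e+00,  9.18085366e-02,  1.23174389e+00,  1.61193880e-06,
        1.81980260e+00, -5.66845507e-02]), 'dq': array([-0.00155582,  0.00026289, -0.00163766,  0.0021606 , -0.00148979,
        0.00151919]), 'joint_torque': array([ 1.42600609e-03, -4.47858524e+01, -4.07571101e+01,  6.99197059e-02,
        2.84707878e-02, -1.09023690e-04]), 'ee_pos': array([0.13598912, 0.58409319, 0.20751721]), 'ee_rot': array([-1.50787709e-04,  1.14143610e-01,  9.93463869e-01, -8.68194004e-04]), 'ft_force': array([ 0.01086597, -0.27247225,  0.08244439]), 'moment': array([ 0.05794285,  0.01023689, -0.01570578]), 'finger_force': 0.0, 'finger_gap': 0.08769897045768171}
```

View pics/scene0.png

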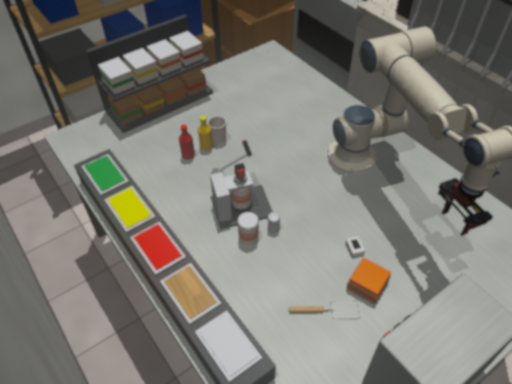

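View pics/top0.png

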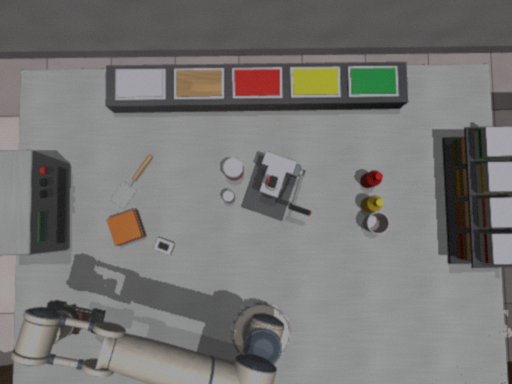

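The scene view shows the dispenser near (238,190), with the black crossbar at (247,148) and the red button at (240,169). In the top view the plunger grip is near (271,181) and the bar near (301,210), with the dispenser yawed by about 20°. Next I'll deproject these for a rough pose.

```bash
cat > h.py <<'E'
import numpy as np,cv2
from scipy.spatial.transform import Rotation as R
def cloud(i):
    "world xyz per pixel from depth"
    K=i["camera_matrix"];d=i["depth"];v,u=np.mgrid[:d.shape[0],:d.shape[1]]
    c=np.stack([(u-K[0,2])/K[0,0]*d,-(v-K[1,2])/K[1,1]*d,-d],-1)
    V=i["view"];return (c-V[:3,3])@V[:3,:3]
def proj(i,p):
    V=i["view"];K=i["camera_matrix"];c=V[:3,:3]@np.asarray(p)+V[:3,3];return K[0,2]-K[0,0]*c[0]/c[2],K[1,2]+K[1,1]*c[1]/c[2]
def ray(i,u,v):
    K=i["camera_matrix"];V=i["view"];d=V[:3,:3].T@np.array([(u-K[0,2])/K[0,0],-(v-K[1,2])/K[1,1],-1]);return -V[:3,:3].T@V[:3,3],d/np.linalg.norm(d)
def meet(rays):
    "least squares point of rays"
    A=sum(np.eye(3)-np.outer(d,d) for o,d in rays);b=sum((np.eye(3)-np.outer(d,d))@o for o,d in rays);return np.linalg.solve(A,b)
def down(yaw):
    "tool down, tool y axis (closing) along world direction yaw+90deg"
    q=(R.from_euler('z',yaw)*R.from_euler('x',np.pi)).as_quat();return [q[3],*q[:3]]
E
python3 - <<'E'
from h import *
for n,(u0,u1,v0,v1) in(("top",(235,325,140,225)),("scene",(200,285,130,230))):
    i=dict(np.load(n+"0.npz"));P=cloud(i)[v0:v1,u0:u1].reshape(-1,3);f=i["frame"][v0:v1,u0:u1].reshape(-1,3).astype(int)
    dark=(f.max(1)<80)&(P[:,2]>.12)&(P[:,2]<.3); red=(f[:,2]>1.8*f[:,1])&(f[:,2]>70)&(P[:,2]>.15)&(P[:,2]<.3)
    hi=(P[:,2]>.155)&(P[:,2]<.185);
    print(n,"dark");print(np.c_[P[dark],f[dark]][:70].round(3)[::2])
    print("red",P[red].round(3))
    base=(P[:,2]>.007)&(P[:,2]<.02)
    for m,k in((hi,"yoke"),(base,"base")):
        if m.sum()>5: print(k,m.sum(),cv2.minAreaRect((P[m,:2]*1000).astype(np.float32)))
E
```

```text
top dark
[[ 6.37e-01 -1.10e-02  1.24e-01  6.40e+01  6.40e+01  6.30e+01]
 [ 6.32e-01 -1.80e-02  1.34e-01  7.00e+01  6.60e+01  6.80e+01]
 [ 6.29e-01 -2.50e-02  1.32e-01  6.80e+01  6.40e+01  6.80e+01]
 [ 6.06e-01 -1.66e-01  1.47e-01  7.90e+01  7.60e+01  7.80e+01]
 [ 5.99e-01 -1.10e-01  1.25e-01  6.60e+01  6.40e+01  6.70e+01]
 [ 5.96e-01 -1.15e-01  1.49e-01  6.80e+01  6.70e+01  6.70e+01]
 [ 5.93e-01 -1.19e-01  1.39e-01  6.00e+01  5.80e+01  5.70e+01]
 [ 5.91e-01 -1.25e-01  1.54e-01  7.30e+01  7.20e+01  6.90e+01]
 [ 5.78e-01 -4.50e-02  2.43e-01  6.70e+01  6.70e+01  6.30e+01]
 [ 5.90e-01 -1.27e-01  1.29e-01  5.30e+01  5.40e+01  5.10e+01]
 [ 5.88e-01 -1.33e-01  1.45e-01  6.50e+01  6.50e+01  6.20e+01]
 [ 5.76e-01 -4.50e-02  2.36e-01  4.90e+01  4.60e+01  4.80e+01]
 [ 5.75e-01 -5.20e-02  2.39e-01  5.90e+01  5.40e+01  5.50e+01]
 [ 5.87e-01 -1.35e-01  1.22e-01  5.40e+01  5.30e+01  5.40e+01]
 [ 5.72e-01 -4.50e-02  2.37e-01  4.90e+01  4.90e+01  4.80e+01]
 [ 5.72e-01 -5.20e-02  2.38e-01  5.10e+01  4.60e+01  4.70e+01]
 [ 5.72e-01 -5.90e-02  2.38e-01  5.50e+01  5.30e+01  5.30e+01]
 [ 5.68e-01 -4.10e-0
[... 4209 characters left out ...]
 [ 0.577 -0.037  0.23 ]
 [ 0.576 -0.031  0.235]
 [ 0.569 -0.036  0.226]
 [ 0.573 -0.024  0.239]
 [ 0.565 -0.029  0.229]
 [ 0.562 -0.027  0.23 ]
 [ 0.558 -0.027  0.227]
 [ 0.58  -0.033  0.231]
 [ 0.577 -0.03   0.231]
 [ 0.574 -0.029  0.23 ]
 [ 0.569 -0.029  0.227]
 [ 0.568 -0.025  0.229]
 [ 0.562 -0.028  0.224]
 [ 0.558 -0.026  0.223]
 [ 0.576 -0.033  0.223]
 [ 0.574 -0.029  0.225]
 [ 0.57  -0.029  0.222]
 [ 0.566 -0.028  0.22 ]
 [ 0.563 -0.026  0.221]
 [ 0.567 -0.033  0.212]]
yoke 768 ((589.6646118164062, -77.27739715576172), (152.40921020507812, 161.4675750732422), 80.13401794433594)
base 1063 ((471.0240478515625, -185.6993408203125), (577.7646484375, 376.0496826171875), 51.558589935302734)
```

```bash
python3 - <<'E'
from bench import *
from h import *
yaw=-0.33; q=down(yaw+np.pi/2)
p=state()["ee_pos"]
move_l([p[0],p[1],.36],.25)
for k,pos in enumerate(([.43,-.17,.38],[.53,-.08,.38])):
    move_to(pos,q) if k==0 else move_l(pos,.2)
    i=get_image("wrist");np.savez(f"w{k}.npz",**i)
    cv2.imwrite(f"pics/w{k}.png",i["frame"]);s=state();print(s["time"],s["ee_pos"],s["joint_pos"].round(2),proj(i,[.466,-.137,.2]),proj(i,[.566,-.046,.238]))
a=np.hstack([cv2.imread(f"pics/w{k}.png") for k in(0,1)]);cv2.imwrite("pics/w.png",cv2.resize(a,(800,300)))
E
```

```text
3.7583 [ 0.4302476  -0.16951358  0.3799574 ] [-0.45 -0.17  1.17  0.    2.14 -0.12] (np.float64(275.29023395092304), np.float64(133.6902455042858)) (np.float64(345.37301920812), np.float64(15.47411583711721))
4.6333 [ 0.52944365 -0.0805971   0.38047106] [-0.21  0.03  0.99 -0.    2.13  0.12] (np.float64(224.73353497824257), np.float64(222.73146499281472)) (np.float64(277.4393789699777), np.float64(134.33256765729652))
```

View pics/w.png

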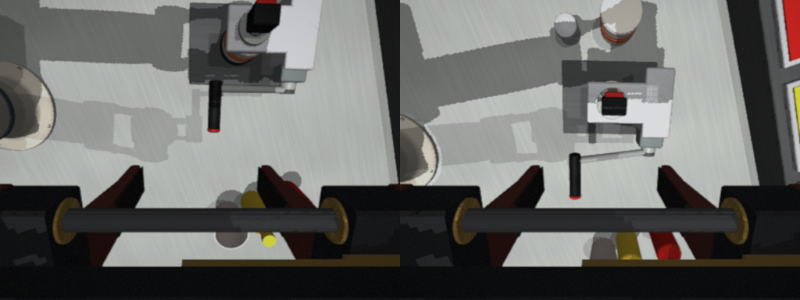

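Both wrist views agree with the rough pose to within a few px. The bar is near (275,135) in the first view and (224,224) in the second, vertical in the image, and the grip is near (274,132) in the second. I'll refine by triangulating the blobs.

```bash
python3 - <<'E'
from h import *
I=[dict(np.load(f"w{k}.npz")) for k in(0,1)]
def blob(i,c,r,zr):
    P=cloud(i);f=i["frame"].astype(int);m=((f.max(2)<75)|((f[...,2]>1.8*f[...,1])&(f[...,2]>70)))&(P[...,2]>zr[0])&(P[...,2]<zr[1])
    mm=np.zeros_like(m);v,u=map(int,(c[1],c[0]));mm[max(v-r,0):v+r,u-r:u+r]=1;m&=mm
    n,l,s,ce=cv2.connectedComponentsWithStats(m.astype(np.uint8));k=1+s[1:,4].argmax();m=l==k
    v,u=np.nonzero(m);return m,P[m],cv2.minAreaRect(np.c_[u,v].astype(np.float32)),s[k]
rs=[]
for i,c in zip(I,((275,134),(225,223))):
    m,P,r,s=blob(i,c,50,(.17,.24));print("bar",r,s,np.median(P,0),np.percentile(P[:,2],[50,95]),cv2.minAreaRect((P[:,:2]*1000).astype(np.float32)))
    rs.append(ray(i,*r[0]))
b=meet(rs);print("bar tri",b)
m,P,r,s=blob(I[1],(277,134),45,(.19,.27));t=P[:,2]>.23
print("grip",r,s,np.percentile(P[:,2],[50,95]),P[t].mean(0),cv2.minAreaRect((P[t,:2]*1000).astype(np.float32)))
# yoke & base rect from view 1
P=cloud(I[1])
for lo,hi in((.155,.178),(.006,.018)):
    m=(P[...,2]>lo)&(P[...,2]<hi)&(np.hypot(P[...,0]-.59,P[...,1]+.05)<.17);m=cv2.morphologyEx(m.astype(np.uint8),cv2.MORPH_OPEN,np.ones((5,5)))
    n,l,st,ce=cv2.connectedComponentsWithStats(m);k=1+st[1:,4].argmax();Q=P[l==k];print(st[k],np.median(Q[:,2]),cv2.minAreaRect((Q[:,:2]*1000).astype(np.float32)))
c=cv2.resize(I[1]["frame"][90:270,180:360],(700,700));cv2.imwrite("pics/c1.png",cv2.resize(c,(600,600)))
E
```

```text
bar ((274.50445556640625, 135.4336395263672), (17.294940948486328, 65.72077178955078), 3.814074993133545) [266 103  20  66 996] [ 0.46433378 -0.13608377  0.20967393] [0.20967393 0.21155373] ((464.1156921386719, -138.868408203125), (77.42731475830078, 21.09900665283203), 67.52667999267578)
bar ((224.0, 225.0), (58.0, 14.0), 90.0) [217 196  15  59 788] [ 0.46603395 -0.13499779  0.2096685 ] [0.2096685  0.21148204] ((464.81768798828125, -138.35354614257812), (78.22543334960938, 18.147886276245117), 69.4775619506836)
bar tri [ 0.46448773 -0.13859301  0.202735  ]
grip ((273.5, 132.0), (30.0, 31.0), 90.0) [258 117  32  31 873] [0.2382426  0.23968973] [ 0.56258003 -0.04301992  0.23744477] ((562.4586791992188, -43.04982376098633), (31.36311149597168, 34.00454330444336), 70.85482788085938)
[ 240   86  113  103 6204] 0.16553854867403037 ((588.4920654296875, -66.53289031982422), (138.38438415527344, 146.52236938476562), 70.31846618652344)
[ 207   77  123   95 5620] 0.012708516068492694 ((561.7533569335938, -46.664756774902344), (170.19781494140625, 219.8516845703125), 69.87921905517578)
```

View pics/c1.png

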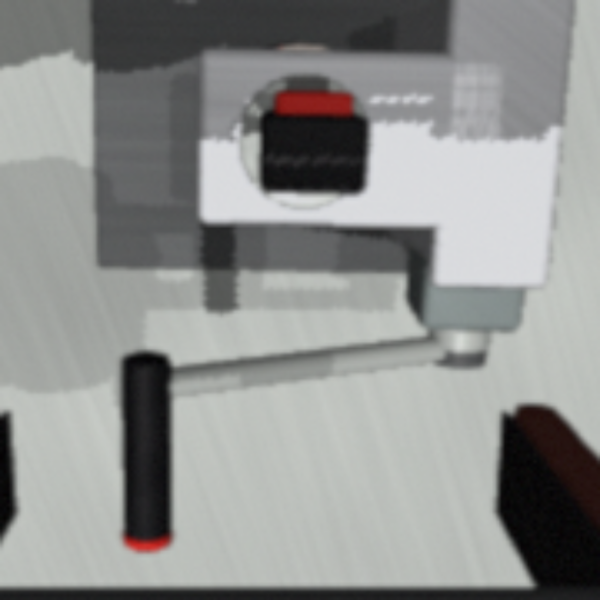

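Yaw is −0.351, and the bar, grip and base plate all give an origin near (562, −45.6) mm. Next I'll pinch the bar 14 mm outboard of its middle, clear of the steel arm, and follow the arc.

```bash
cat >> h.py <<'E'
yaw=-0.351;O=np.array([.5622,-.0456,0]);Rd=R.from_euler('z',yaw).as_matrix()
def W(x,y,z): return O+Rd@np.array([x,y,z])/1000
def bar(a,off=-14): # TCP with grasp point on the bar at lever angle a
    t=.45-a;return W(75-150*np.cos(t),-121+off,135+150*np.sin(t)-11)
def show(s,t=""): print(t,round(s["time"],2),s["ee_pos"].round(4),"F",s["ft_force"].round(1),"M",s["moment"].round(2),"gap",round(s["finger_gap"],4),round(s["finger_force"],1),flush=True)
E
python3 - <<'E'
from bench import *
from h import *
q=down(yaw+np.pi/2)
b=bar(0);print(b)
move_to(b+[0,0,.08],q);move_l(b,.12);show(state(),"at")
close();show(state(),"closed")
for a in np.linspace(0,.95,9)[1:]:
    move_l(bar(a),.06);s=state();show(s,f"{a:.2f}")
    if np.linalg.norm(s["ft_force"])>50: break
E
```

```text
[ 0.45937727 -0.15171568  0.18924483]
at 6.1 [ 0.4599 -0.1517  0.1904] F [ 0.3  0.7 -0.6] M [-0.06  0.1   0.  ] gap 0.0878 0.0
closed 7.2 [ 0.4592 -0.1517  0.1892] F [-0.9  0.  -0.1] M [0.03 0.29 0.03] gap 0.0177 28.8
0.12 7.65 [ 0.453  -0.1493  0.1739] F [-2.6  1.   6.6] M [ 0.04  0.51 -0.03] gap 0.0165 28.9
0.24 8.1 [ 0.4481 -0.1476  0.1565] F [-4.7  1.8  6. ] M [ 0.25  0.76 -0.02] gap 0.0153 27.4
0.36 8.55 [ 0.4457 -0.1466  0.1388] F [-3.5  2.1  5.4] M [ 0.32  0.84 -0.07] gap 0.0132 24.7
0.47 9.0 [ 0.4457 -0.1467  0.1213] F [-2.2  0.6  5.9] M [ 0.18  0.48 -0.03] gap 0.0004 3.0
0.59 9.45 [ 0.4473 -0.1473  0.1038] F [-1.4  0.6  7.3] M [0.18 0.47 0.02] gap 0.0006 3.3
0.71 9.9 [ 0.4509 -0.1486  0.0865] F [-2.4  0.9  6.3] M [ 0.07  0.45 -0.06] gap 0.0008 3.5
0.83 10.35 [ 0.4563 -0.1505  0.0697] F [-3.1  0.8  7.2] M [0.16 0.51 0.02] gap 0.0006 3.9
0.95 10.8 [ 0.4616 -0.1525  0.0578] F [-20.7   7.7  33.9] M [1.38 3.88 0.01] gap 0.0003 17.1
```

```bash
python3 - <<'E'
from bench import *
from h import *
show(state());p=state()["ee_pos"];print(Rd.T@(p-O))
i=get_image("scene");np.savez("s1.npz",**i)
j=get_image("wrist");np.savez("w2.npz",**j)
a=cv2.resize(i["frame"][120:240,190:290],(480,576),interpolation=cv2.INTER_CUBIC)[:480]
b=cv2.resize(j["frame"],(320,240))
c=np.zeros((480,800,3),np.uint8);c[:, :480]=a;c[:240,480:]=b;cv2.imwrite("pics/s1.png",c)
P=cloud(i);f=i["frame"].max(2);m=(f<80)&(P[...,2]>.04)&(P[...,2]<.25)&(np.hypot(P[...,0]-.46,P[...,1]+.14)<.07)
print(((P[m]-O)@Rd*1000).round()[::3])
E
```

```text
10.8 [ 0.4616 -0.1525  0.0578] F [-20.7   7.7  33.9] M [1.38 3.88 0.01] gap 0.0003 17.1
[-0.05776337 -0.13494021  0.05784909]
[[ -92. -121.  243.]
 [ -29. -120.  250.]
 [ -90. -116.  238.]
 [ -75. -102.  249.]
 [ -86.  -98.  249.]
 [-124. -150.  193.]
 [ -38. -110.  247.]
 [ -74.  -98.  248.]
 [ -88. -106.  237.]
 [-120. -148.  190.]
 [-130. -140.  195.]
 [ -43. -100.  249.]
 [ -59. -101.  244.]
 [ -71. -102.  239.]
 [ -82.  -99.  239.]
 [-117. -140.  192.]
 [-127. -132.  197.]
 [ -47. -152.  196.]
 [ -49. -110.  233.]
 [ -57.  -96.  243.]
 [ -72. -106.  230.]
 [ -87. -119.  214.]
 [-116. -136.  191.]
 [-127. -130.  194.]
 [ -37. -146.  198.]
 [ -43. -118.  222.]
 [ -51. -103.  234.]
 [ -66. -114.  219.]
 [ -77. -113.  217.]
 [ -89. -112.  215.]
 [-116. -120.  200.]
 [-127. -117.  200.]
 [ -26. -152.  191.]
 [ -41. -144.  194.]
 [ -45. -112.  222.]
 [ -57. -110.  220.]
 [ -70. -117.  210.]
 [ -82. -116.  208.]
 [ -94. -115.  205.]
 [-118. -114.  199.]
 [-131. -118.  193.]
 [ -11. -157.  185.]
 [ -22. -149.  189.]
 [ -33. -145.  190.]
 [ -40. -106.  223.]
 [ -53. -113.  213.]
 [ -66. 
[... 1140 characters left out ...]
 179.]
 [ -74. -104.  178.]
 [ -30. -107.  182.]
 [ -43. -110.  175.]
 [ -54. -104.  178.]
 [ -65. -100.  179.]
 [ -76.  -98.  177.]
 [ -34. -106.  177.]
 [ -46. -105.  174.]
 [ -60. -114.  161.]
 [ -70. -103.  169.]
 [ -33. -102.  175.]
 [ -44.  -97.  177.]
 [ -58. -105.  165.]
 [ -69. -100.  167.]
 [ -34. -109.  162.]
 [ -46. -108.  160.]
 [ -64. -129.  134.]
 [ -38. -106.  158.]
 [ -49. -102.  160.]
 [ -65. -118.  139.]
 [ -53. -118.  137.]
 [ -67. -129.  123.]
 [ -59. -129.  120.]
 [ -52. -119.  125.]
 [ -49. -121.  118.]
 [ -61. -120.  116.]
 [ -57. -123.  108.]
 [ -54. -129.   98.]
 [ -54. -127.   93.]
 [ -53. -125.   90.]
 [ -52. -122.   88.]
 [ -51. -119.   84.]
 [ -53. -129.   68.]]
```

View pics/s1.png

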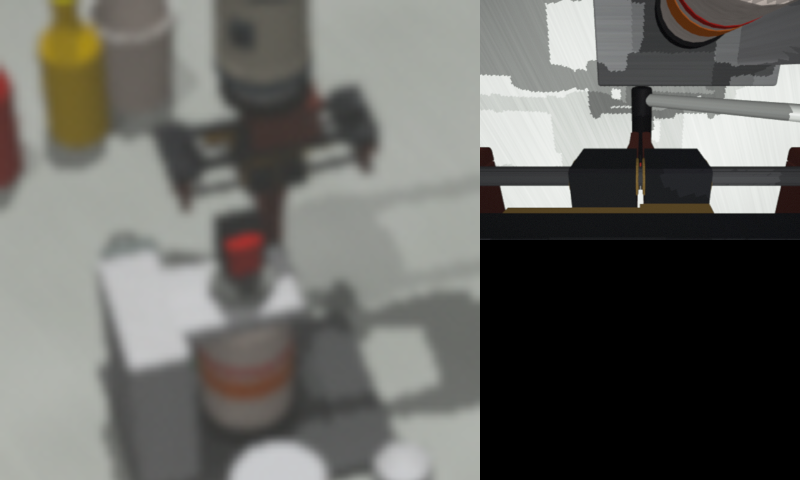

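```bash
python3 - <<'E'
from h import *
j=dict(np.load("w2.npz"));P=cloud(j);f=j["frame"]
for v in range(138,232,8): print(v,[(*((P[v,u]-O)@Rd*1000).round().astype(int),int(f[v,u].max())) for u in(250,256,262,268)])
E
```

```text
138 [(np.int64(-61), np.int64(-82), np.int64(60), 40), (np.int64(-58), np.int64(-82), np.int64(60), 23), (np.int64(-54), np.int64(-82), np.int64(61), 22), (np.int64(-51), np.int64(-82), np.int64(60), 55)]
146 [(np.int64(-61), np.int64(-86), np.int64(71), 20), (np.int64(-58), np.int64(-85), np.int64(72), 30), (np.int64(-54), np.int64(-85), np.int64(73), 31), (np.int64(-51), np.int64(-86), np.int64(72), 22)]
154 [(np.int64(-61), np.int64(-90), np.int64(71), 20), (np.int64(-58), np.int64(-90), np.int64(72), 26), (np.int64(-54), np.int64(-90), np.int64(73), 32), (np.int64(-51), np.int64(-90), np.int64(72), 86)]
162 [(np.int64(-61), np.int64(-95), np.int64(71), 22), (np.int64(-58), np.int64(-95), np.int64(73), 28), (np.int64(-54), np.int64(-95), np.int64(72), 29), (np.int64(-51), np.int64(-94), np.int64(73), 142)]
170 [(np.int64(-61), np.int64(-99), np.int64(72), 23), (np.int64(-58), np.int64(-99), np.int64(72), 30), (np.int64(-54), np.int64(-99), np.int64(74), 28), (np.int64(-51), np.int64(-99), np.int64(71), 22)]
178 [(np.int64(-61), np.int64(-104), np.int64(72), 21), (np.int64(-58), np
[... 688 characters left out ...]
8), np.int64(73), 19), (np.int64(-51), np.int64(-119), np.int64(71), 17)]
210 [(np.int64(-61), np.int64(-124), np.int64(72), 23), (np.int64(-58), np.int64(-123), np.int64(73), 23), (np.int64(-54), np.int64(-123), np.int64(73), 23), (np.int64(-51), np.int64(-124), np.int64(70), 24)]
218 [(np.int64(-61), np.int64(-124), np.int64(85), 52), (np.int64(-58), np.int64(-125), np.int64(81), 19), (np.int64(-54), np.int64(-124), np.int64(85), 53), (np.int64(-51), np.int64(-124), np.int64(85), 53)]
226 [(np.int64(-61), np.int64(-124), np.int64(97), 53), (np.int64(-58), np.int64(-125), np.int64(93), 20), (np.int64(-55), np.int64(-124), np.int64(96), 50), (np.int64(-52), np.int64(-124), np.int64(97), 50)]
```

The bar's top is at z = 72–73 mm and x = −56 mm, so the lever is at its bottom stop. The fingertips sit about 15 mm behind where I assumed, so they slid off the bar and closed on top of it. I'll let it up slowly along the arc under the closed fingertips, then check the real tip offset.

```bash
python3 - <<'E'
from bench import *
from h import *
dz=np.array([0,0,.006])
for a in np.linspace(.95,0,13):
    move_l(bar(a)+dz,.03);s=state();show(s,f"{a:.2f}")
move_l(bar(0)+[0,0,.02],.02);show(state(),"above")
move_l(bar(0)+[0,0,.09],.15)
i=get_image("wrist");np.savez("w3.npz",**i)
P=cloud(i);f=i["frame"].max(2);m=(f<75)&(abs(P[...,2]-.205)<.02)&(np.hypot(P[...,0]-.465,P[...,1]+.138)<.06)
D=((P-O)@Rd*1000);print("bar now",np.percentile(D[m],[5,50,95],axis=0).round())
gripper_open();s=state();show(s,"open")
k=get_image("wrist");np.savez("w4.npz",**k)
for n,im in(("closed",i),("open",k)):
    Q=(cloud(im)-s["ee_pos"])@Rd*1000;m=(abs(Q[...,0])<60)&(abs(Q[...,1])<14)&(Q[...,2]<80)&(Q[...,2]>-25)
    print(n,m.sum(),np.percentile(Q[m][:,2],[0,5,20,50]).round(),"min z visible"); 
cv2.imwrite("pics/w34.png",cv2.resize(np.hstack([i["frame"],k["frame"]]),(800,300)))
E
```

```text
0.95 11.25 [ 0.4632 -0.153   0.0601] F [-3.1  1.2  8.3] M [0.25 0.67 0.04] gap 0.0002 4.1
0.87 11.79 [ 0.4589 -0.1515  0.071 ] F [-1.2  1.2  7.8] M [ 0.14  0.29 -0.04] gap 0.0003 4.2
0.79 12.33 [ 0.4554 -0.1502  0.0825] F [-0.4  0.2  8.2] M [-0.03 -0.06  0.05] gap 0.0007 4.2
0.71 12.88 [ 0.4528 -0.1492  0.0941] F [ 3.5 -0.7  7.6] M [-0.25 -0.53 -0.01] gap 0.0005 4.3
0.63 13.42 [ 0.4509 -0.1486  0.1059] F [ 5.4 -1.1  7.2] M [-0.37 -1.02 -0.  ] gap 0.0002 4.0
0.55 13.96 [ 0.4491 -0.148   0.1174] F [ 6.5 -2.3  6.2] M [-0.43 -0.98  0.  ] gap 0.0008 3.5
0.47 14.5 [ 0.4481 -0.1477  0.1289] F [ 5.6 -1.5  6.5] M [-0.45 -0.88 -0.03] gap 0.0006 3.1
0.40 15.04 [ 0.4477 -0.1476  0.1402] F [ 4.5 -1.5  4.5] M [-0.46 -0.77 -0.04] gap 0.0005 2.7
0.32 15.58 [ 0.4468 -0.1472  0.1502] F [ 3.6 -1.8  4.5] M [-0.38 -0.53  0.04] gap 0.0007 2.4
0.24 16.12 [ 0.4485 -0.1477  0.1617] F [ 2.2 -1.5  4.5] M [-0.3  -0.31 -0.02] gap 0.0004 2.2
0.16 16.67 [ 0.4514 -0.1488  0.1733] F [ 2.8 -0.9  3.8] M [-0.23 -0.34  0.  ] gap 0.0006 1.9
0.08 17.21 [ 0.455  -0.1501  0.1845] F [ 1.7 -1.1  3. ] M [-0.2  -0.32  0.08] gap 0.0003 1.8
0.00 17.75 [ 0.4594 -0.1518  0.1954] F [ 1.2 -0.4  2.6] M [-0.2  -0.23  0.01] gap 0.0001 1.6
above 18.6 [ 0.4593 -0.1517  0.2091] F [ 0.4 -0.4  1.1] M [-0.08  0.06 -0.  ] gap 0.0001 0.0
bar now [[ -68. -150.  206.]
 [ -60. -116.  210.]
 [ -52.  -86.  211.]]
open 20.64 [ 0.4594 -0.1517  0.2792] F [ 1.1 -0.3 -1.2] M [-0.07  0.04 -0.04] gap 0.0878 0.0
closed 1216 [13. 18. 27. 42.] min z visible
open 4944 [14. 20. 33. 54.] min z visible
```

View pics/w34.png

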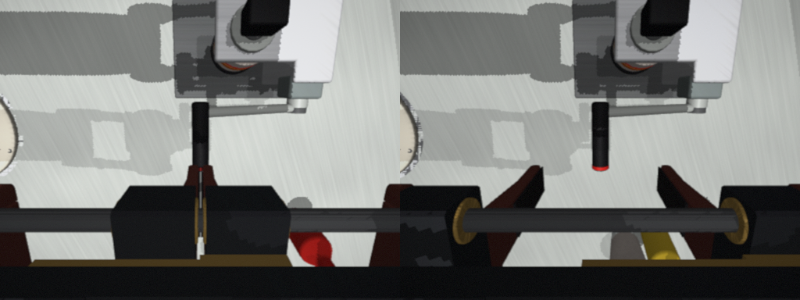

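The wrist view confirms the bar is back at rest with its top at 210 mm, and the real tips sit about 14 mm behind the TCP. I'll use that offset for the plunger grip.

```bash
python3 - <<'E'
from bench import *
from h import *
q=down(yaw+np.pi); g=W(0,.5,215-33)
move_to(g+[0,0,.09],q)
i=get_image("wrist");np.savez("w5.npz",**i);cv2.imwrite("pics/w5.png",i["frame"])
s=state();print(s["joint_pos"].round(2))
P=cloud(i);D=(P-O)@Rd*1000;f=i["frame"].astype(int)
m=(np.abs(D[...,:2]).max(-1)<30)&(D[...,2]>228)&(D[...,2]<245)&((f.max(2)<75)|(f[...,2]>1.8*f[...,1]))
print("grip top",m.sum(),np.percentile(D[m],[2,50,98],axis=0).round(1))
move_l(g,.1);show(state(),"at");close();hold(.3);show(state(),"closed")
j=get_image("wrist");cv2.imwrite("pics/w56.png",cv2.resize(np.hstack([i["frame"],j["frame"]]),(800,300)))
E
```

```text
[-0.14  0.02  1.19 -0.    1.93 -1.36]
grip top 1747 [[-18.1 -12.9 230.6]
 [ -2.5   1.3 238.3]
 [ 15.3  17.6 239.8]]
at 22.99 [ 0.5627 -0.0452  0.183 ] F [-0.6  0.4  0.6] M [ 0.01 -0.02  0.01] gap 0.088 0.0
closed 24.26 [ 0.5621 -0.0459  0.1819] F [-2.  -5.3  0.2] M [-0.61  0.24  0.08] gap 0.0271 30.0
```

View pics/w56.png

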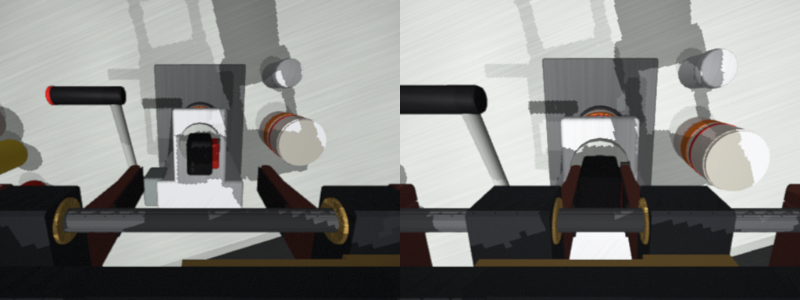

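The picture shows the grip squarely between the fingers, and the 27.1 mm gap means the button is fully pressed. Pulling up now.

```bash
python3 - <<'E'
from bench import *
from h import *
g=W(0,.5,215-33)
for h,v in((.01,.03),(.03,.05),(.045,.05),(.055,.03),(.075,.05),(.094,.05)):
    move_l(g+[0,0,h],v);s=state();show(s,h)
    if np.linalg.norm(s["ft_force"])>40: raise SystemExit
while h<.106 and s["ft_force"][2]>-22:
    h+=.001;move_l(g+[0,0,h],.02);s=state();show(s,round(h,3))
hold(.5);show(state())
for n in("wrist","scene","top"):
    i=get_image(n);np.savez(f"f_{n}.npz",**i);P=cloud(i);D=(P-O)@Rd*1000;f=i["frame"].astype(int)
    m=(np.abs(D[...,:2]).max(-1)<30)&(D[...,2]>260)&(D[...,2]<345)&(f[...,2]>1.8*f[...,1])&(f[...,2]>60);print(n,m.sum(),np.percentile(D[m],[5,50,95],axis=0).round() if m.any() else "")
a=cv2.resize(np.load("f_scene.npz")["frame"][110:240,190:290],(400,520));b=cv2.resize(np.load("f_wrist.npz")["frame"],(400,300))
c=np.zeros((520,800,3),np.uint8);c[:,:400]=a;c[:300,400:]=b;cv2.imwrite("pics/fin.png",c)
E
```

```text
0.01 24.79 [ 0.5621 -0.0459  0.1908] F [-1.3 -5.  -4.7] M [-0.63 -0.07  0.1 ] gap 0.0266 30.0
0.03 25.34 [ 0.562  -0.0459  0.2107] F [-0.5 -5.9 -6.2] M [-0.61 -0.09  0.07] gap 0.0269 30.0
0.045 25.79 [ 0.562  -0.0459  0.2256] F [-1.  -5.8 -6.1] M [-0.61 -0.06  0.1 ] gap 0.0265 30.0
0.055 26.27 [ 0.562  -0.0458  0.2342] F [ -1.1  -4.5 -10.6] M [-0.68 -0.43  0.08] gap 0.0267 30.0
0.075 26.82 [ 0.5619 -0.0458  0.254 ] F [ -0.8  -4.9 -10. ] M [-0.59 -0.23  0.03] gap 0.0269 30.0
0.094 27.36 [ 0.5619 -0.0458  0.2728] F [ -0.1  -5.  -12.1] M [-0.6  -0.21  0.1 ] gap 0.0265 30.0
0.095 27.61 [ 0.5619 -0.0458  0.2735] F [ -1.3  -4.4 -11.8] M [-0.62 -0.21  0.04] gap 0.0262 30.0
0.096 27.86 [ 0.5619 -0.0458  0.2745] F [ -2.3  -5.3 -11.3] M [-0.61 -0.25  0.07] gap 0.0265 30.0
0.097 28.11 [ 0.5619 -0.0458  0.2755] F [ -0.4  -5.1 -11.5] M [-0.63 -0.26  0.05] gap 0.0267 30.0
0.098 28.36 [ 0.5619 -0.0458  0.2765] F [ -0.8  -4.4 -10.9] M [-0.6  -0.24  0.06] gap 0.0267 30.0
0.099 28.61 [ 0.5619 -0.0458  0.2775] F [ -1.2  -4.  -12.5] M [-0.65 -0.27  0.1 ] gap 0.0264 30.0
0.1 28.86 [ 0.5619 -0.0458  0.2785] F [ -2.1  -5.3 -12.2] M [-0.6  -0.22  0.11] gap 0.0268 30.0
0.101 29.11 [ 0.5619 -0.0458  0.2795] F [ -1.2  -5.6 -11.6] M [-0.63 -0.2   0.05] gap 0.027 30.0
0.102 29.36 [ 0.5619 -0.0458  0.2805] F [ -1.5  -5.5 -11.4] M [-0.64 -0.23  0.07] gap 0.0271 30.0
0.103 29.61 [ 0.5619 -0.0458  0.2814] F [ -0.8  -5.  -10.9] M [-0.63 -0.23  0.11] gap 0.0271 30.0
0.104 29.86 [ 0.5619 -0.0458  0.2822] F [ -2.5  -5.5 -13.2] M [-0.63 -0.26  0.05] gap 0.0265 30.0
0.105 30.11 [ 0.5618 -0.0458  0.2822] F [ -1.7  -5.3 -15.2] M [-0.64 -0.43  0.06] gap 0.0268 30.0
0.106 30.36 [ 0.5618 -0.0457  0.2823] F [ -1.   -5.3 -18.8] M [-0.58 -0.5   0.09] gap 0.0266 30.0
 30.86 [ 0.5618 -0.0457  0.2823] F [ -1.7  -5.  -19.2] M [-0.58 -0.49  0.03] gap 0.0269 30.0
wrist 4 [[ -6.  12. 332.]
 [ -6.  12. 332.]
 [ -4.  13. 332.]]
scene 0 
top 0
```

View pics/fin.png

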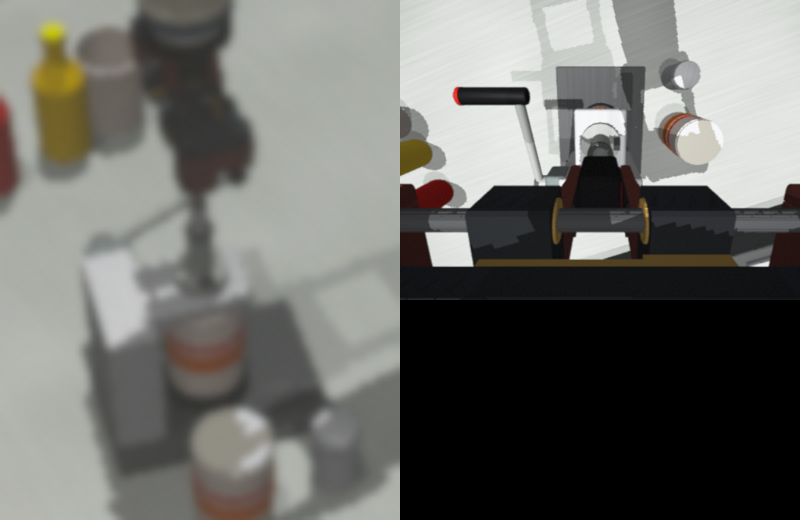

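The plunger has moved 100.4 mm, the second stop is felt as a steady 19 N, and the grip holds at 27 mm. The picture shows both rod stages out, the lever at rest and the bystanders in place.

```bash
python3 -c "
from bench import *
print(job_done())"
```

```text
the job is handed in; nothing more can be done
None
```

I handed the job in with the lever pulled to its bottom stop and eased back up to rest, then the plunger held at its second stop with the button pressed. Partway down, my pinch slipped off the crossbar, so the rest of the lever stroke was done by pressing on the bar with closed fingers.

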